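Set the nail-dust collector's airflow lever to the pink dot and start it

ROBOT

A 7-joint arm with a two-finger parallel gripper is mounted at the origin on the work surface. World frame = base frame: x ahead of the robot, y to its left, z up, the work surface at z = 0. Lengths are in m, angles in rad, forces in N, time in s.
With the tool pointing down it reaches from about 0.425 to 0.875 m from the base axis. Payload 8.4 kg.
Tool frame: the origin (TCP) lies on the centre line of the jaws, within the pads' length; the fingertips stand 19 mm ahead of it and the grasp point (between the pads) is the TCP; z points along the fingers, y is the line along which they close (so a half turn about z gives the same grasp; the last joint's range is limited). The gripper opens to 85 mm and grips with 20 to 120 N. Pads are 22 mm wide; open, the fingers measure 114 mm over their backs; the gripper's body (76 mm by 85 mm) begins 54 mm behind the grasp point. The pads swing forward as they close: fully open they stand 13 mm farther back than shut.
Start: joints at [-0.099, 0.333, 0.04, 1.465, -0.013, 1.343, -0.059], TCP at [0.65, -0, 0.25] pointing down, gripper open.
Joint ranges: [-2.58, 2.58], [-0.38, 2.09], [-1.3, 1.39], [0.25, 2.4], [-1.5, 4.64], [0.08, 2.09], [-2.65, 2.65]. Speed limits (rad/s): [2.22, 2.22, 2.79, 2.79, 3.14, 3.14, 3.14].

INTERFACE

Orientations are given as [roll, pitch, yaw] about the fixed x, y, z axes, in that order (R = Rz(yaw) Ry(pitch) Rx(roll)).
In Python, from station import bot gives the robot as it stands. Calls block until the motion is done:
- bot.move_ptp(position, orientation): joint-space move of the TCP to a pose.
- bot.move_l(position, frame=None, vel=0.15): straight line of the TCP; frame=None keeps the orientation; vel is the mean speed in m/s.
- bot.movej(angles): joint-space move.
- bot.open() and bot.close(force=None): open the fingers fully, or close them until they stop; force is the grip in N (None keeps the last).
- bot.sleep(seconds).
- bot.inverse_kinematics(position, orientation): joint angles nearest the present ones, or None.
- bot.read_state(): the state.
- bot.snapshot(name): name is "scene" or "side" or "wrist"; returns a dict with "frame" (480x640x3 uint8, blue, green, red), "range_z" (480x640 float32, m along the optical axis (not along the pixel's ray), 0 where there is no reading), "intrinsics" (3x3 intrinsics, pixels), "R" (3x3) and "t" (3): a world point X has camera coordinates R X + t; the wrist camera has in their place "tool_from_camera" (4x4, takes a point from camera to tool coordinates, whose origin is the TCP and whose axes are the flange's). Camera axes: x right, y down, z forward; pixel columns grow to the right and rows downward; lengths in m; the calibration is good to about 2 mm. A picture is of the moment at which its call begins: read the wrist's pose just before it.
A pose or a line that the arm cannot do raises bot.Unreachable and nothing moves.
- bot.hand_in(): hands the job in; it is judged then, once.
Trained networks look in the newest picture that a camera, given by its name, has taken for a name from the list of things; names that differ only in an ending like _2 or _b are one class to them, and where a whole thing is asked for, a point or a joint stands for the part that bears it (a point fixed in the world has none). Each returns a list of dicts, best first, with "confidence" (0 to 1); they miss things now and then, are a little off and sometimes report something else, mostly with a low value. They report only what shows in the picture. A call takes as long as a camera call. They do not tell look-alikes from the thing itself.
- bot.masks_of(thing, camera): "mask" (480x640 bool, what is visible of it) and "bbox" ([left, top, right, bottom] in pixels, round what is visible of it).
The state is a dict: "time_s": time; "joints": joint angles; "joint_velocities": joint speeds; "joint_efforts": joint torques, N m; "eef_pos": TCP position; "tool_rot": TCP orientation; "force": force on the tool from outside, world axes, zero at the start; "moment": the same for the moment, N m; "width": finger opening in m; "finger_force": force on a finger pad.
Only numpy, scipy, OpenCV 4.12 (cv2) and the standard library are available. Lean on these libraries where they do the work, as an engineer would, in place of code of your own. Each camera call takes 0.05 s, during which the arm holds its last target. There are 200 camera calls.

TASK

On the white nail-dust collector, push the airflow lever round with a fingertip, without gripping it, until its pointer arm lies across the middle of the bright pink dot; then press the round green start button all the way down and let go of it. Leave the lever on the pink dot, and leave the jars, bottles, buffer, tray and cup standing where they are.

Things in the scene. Friction and masses are not known exactly. Their poses are not given: they have to be found in the camera images.
- collector: white box, 250 (x) x 305 (y) x 70 mm high, fixed to the table. Origin: on the table, directly under the ring's axis; own z up, own -x is its front. The box spans own x -125..125, own y -180..125 mm; its flat top is 70 mm above the table. In the top a 124 mm aluminium ring (10 mm above the box's top) turns about the vertical axis through the origin, inside a grey scale plate with four coloured dots at its front (-x) side.
- airflow_ring (a joint): angle of the ring (rad), counter-clockwise from above positive; at 0 the lever points along the collector's own -x. Turns from -1.2 to 1.2 between end stops. Stiff by friction: it takes about 1.2 N at the lever and stays where it is left.
- pointer (a point): point on top of the thin black pointer arm (5 mm wide, radial), 78 mm from the ring's axis, the same distance as the dots' centres; 79 mm above the table; the arm passes over the dots. At ring angle q it lies at own (-78 cos q, -78 sin q) mm of the collector.
- lever_top (a point): centre of the top of the upright black lever post at the outer end of the pointer arm, 105 mm from the ring's axis, 112 mm above the table. The post is 14 mm (along the radius) x 14 mm (along the arc) and stands 38 mm tall, from 4 mm above the box's top; push it on one side face, along the arc; squeezing both side faces at once counts as gripping.
- pink_dot: flat bright pink dot, 14 mm across, 1 mm thick, on the collector's scale plate, 78 mm from the ring's axis; origin at its centre, 71 mm above the table. It lies at one of four places of the scale, ring angle -0.95, -0.5, 0.5 or 0.95; blue, yellow and white dots take the others. The lever starts near angle 0.
- start_button (a joint): how far the start button is pressed (m): 0 up, 0.006 fully down; a spring of about 5 N at full travel lifts it again
- start_button_top (a point): centre of the top of the green round start button, 28 mm across, on the pink strip on the collector's top, at own (-50, -150) mm; 92 mm above the table when up, standing 10 mm proud of its black 44 mm round housing; pressed straight down
- powder_jar: small clear jar with a pink cap, 34 mm across, 38 mm tall, loose, standing on the collector's pink strip 75 to 110 mm behind the button; origin at the centre of its underside
- acetone_bottle: white bottle with a purple cap, 54 mm across, 150 mm tall, standing left of the collector; origin at the centre of its underside
- polish_bottle: blue polish bottle with a black cap, 28 mm across, 65 mm tall, left of the collector; origin at the centre of its underside
- gel_jar: pink jar with a white cap, 56 mm across, 42 mm tall, on the table right of the collector; origin at the centre of its underside
- nail_buffer: pink nail buffer block, 92 x 26 x 26 mm, lying in front of the collector to the left; origin at the centre of its underside
- tip_tray: white divided tray, 110 x 160 x 35 mm, on the left of the table; origin at the centre of its underside
- brush_cup: white cup with brushes, 84 mm across, 110 mm tall (brushes to 170 mm), far left; origin at the centre of its underside
Mind the look-alikes: they are no part of the job. Of the things that look like the acetone_bottle, the smaller one is meant.

How it is judged:
By the outcome, as a careful person would: the job done as asked, in the order asked, and still so for the second after the job is handed in, with the robot touching nothing.
It also fails if it takes over 40 s, if anything falls off the work surface, if the arm or the gripper's body presses on something with over 40 N, if the wrist force passes 120 N, or if a joint passes its speed limit or range.

## Working session

There is one attempt and no reset: what is moved stays moved. The work goes in short steps, each a Python script; the robot and the scene stay as the last script left them, time stands still between calls to the robot, and variables do not carry over. Pictures are saved under pics/ and viewed, at most 10 in all, crops included, and the job is handed in when it is done.

```bash
mkdir -p pics; python3 - <<'E'
from station import bot
import cv2,numpy as np
for n in("scene","side"):
    s=bot.snapshot(n); cv2.imwrite(f"pics/{n}0.png",s["frame"]); np.savez(f"pics/{n}0.npz",**{k:v for k,v in s.items()})
    print(n,s["intrinsics"].tolist(),s["R"].round(3).tolist(),s["t"])
s=bot.read_state();print(s["time_s"],s["tool_rot"],s["width"])
E
```

```text
scene [[433.6871439960728, 0.0, 315.5525411235771], [0.0, 433.6871439960728, 242.72675502044282], [0.0, 0.0, 1.0]] [[-0.763, 0.646, 0.019], [0.479, 0.585, -0.655], [-0.434, -0.491, -0.756]] [ 0.36747057 -0.26092176  1.23231523]
side [[476.4581928036269, 0.0, 322.29045103936767], [0.0, 476.4581928036269, 244.7186076052249], [0.0, 0.0, 1.0]] [[0.916, -0.401, -0.018], [-0.264, -0.567, -0.78], [0.302, 0.719, -0.625]] [-0.48603629  0.25645942  0.83991024]
0.1 [-3.1401491e+00  5.5577365e-05  1.5708509e+00] 0.08526404272492277
```

View pics/scene0.png

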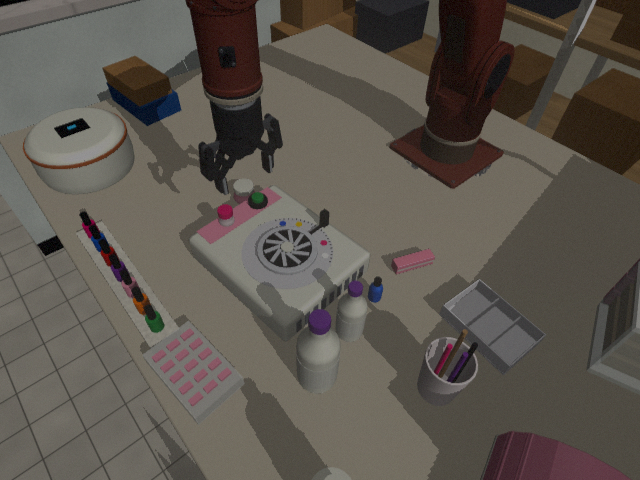

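View pics/side0.png

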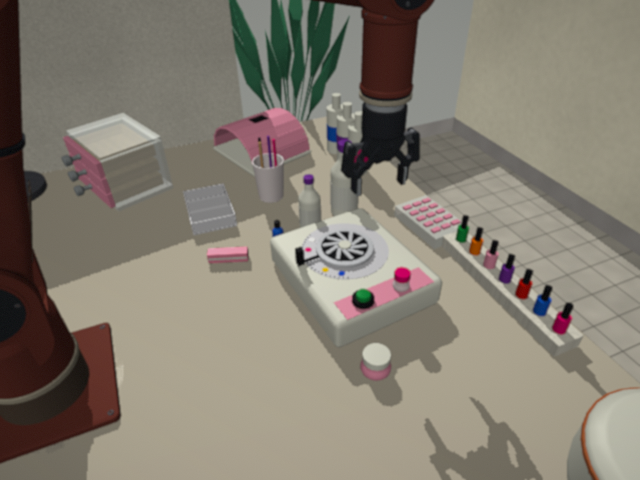

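Scene picture: the lever is at (323,215), the dots are blue (283,223), yellow (298,224), pink (323,242) and white (325,256), and the green button is at (258,199). Look-alikes for the pink dot are the pink jar cap (225,212), the pink strip, the buffer (413,260) and the other dots. For the green button there is the green bottle (153,320). Next I'll localise these from depth and check a close crop.

```bash
cat > h.py <<'E'
import numpy as np,cv2
def load(n): return dict(np.load(f"pics/{n}.npz"))
def cloud(s):
    z=s["range_z"];K=s["intrinsics"];v,u=np.mgrid[:480,:640]
    P=np.stack([(u-K[0,2])/K[0,0]*z,(v-K[1,2])/K[1,1]*z,z],-1)
    return (P-s["t"])@s["R"]
def onplane(s,uv,h):
    d=np.linalg.inv(s["intrinsics"])@[*uv,1]; d=s["R"].T@d; c=-s["R"].T@s["t"]
    return c+d*(h-c[2])/d[2]
E
python3 - <<'E'
from h import *
s0=load("scene0");s1=load("side0")
for n,s,roi in(("scene",s0,(185,370,175,345)),("side",s1,(265,445,205,340))):
    P=cloud(s);hsv=cv2.cvtColor(s["frame"],cv2.COLOR_BGR2HSV);H,S,V=cv2.split(hsv)
    m0=np.zeros((480,640),bool);m0[roi[2]:roi[3],roi[0]:roi[1]]=1
    for c,m in dict(green=(H>45)&(H<80)&(S>120)&(V>50),pink=(H>160)&(S>150)&(V>120),yellow=(H>12)&(H<28)&(S>120),blue=(H>105)&(H<130)&(S>120)).items():
        k,l,st,ce=cv2.connectedComponentsWithStats((m&m0).astype(np.uint8))
        for i in range(1,k):
            if st[i,4]>5:
                print(n,c,ce[i].round(1),st[i,4],np.median(P[l==i],0).round(4),"plane",onplane(s,ce[i],.092 if c=="green" else .071).round(4)[:2])
    m=m0&(abs(P[...,2]-.07)<.004);r=cv2.minAreaRect((P[m][:,:2]*1000).astype(np.float32));print(n,"box top",r)
    m=m0&(P[...,2]>.100)&(P[...,2]<.116)&(V<70);print(n,"lever top",np.median(P[m],0),m.sum())
a=cv2.resize(s0["frame"][170:290,190:370],None,fx=4,fy=4,interpolation=cv2.INTER_CUBIC);cv2.imwrite("pics/crop.png",a)
E
```

```text
scene green [257.3 197.2] 95 [ 0.5735 -0.0921  0.0919] plane [ 0.5739 -0.0928]
scene pink [224.6 209.4] 116 [ 0.6578 -0.0907  0.1085] plane [ 0.6412 -0.1258]
scene pink [323.5 242.5] 20 [0.5359 0.0882 0.0729] plane [0.5349 0.0868]
scene yellow [298.5 223.8] 24 [0.5424 0.0137 0.0724] plane [0.5418 0.0122]
scene blue [282.3 223. ] 21 [ 0.5675 -0.0107  0.0722] plane [ 0.5673 -0.012 ]
scene box top ((605.6680297851562, 75.03269958496094), (246.09059143066406, 392.9659729003906), 5.492532730102539)
scene lever top [0.50715864 0.05382693 0.11015095] 84
side green [362.8 295.8] 157 [ 0.5684 -0.1038  0.091 ] plane [ 0.5682 -0.1049]
side pink [307.7 249.2] 11 [0.5359 0.0859 0.072 ] plane [0.5365 0.0879]
side pink [402.  274.6] 188 [ 0.6541 -0.098   0.1071] plane [ 0.6771 -0.0662]
side yellow [325.  269.3] 18 [0.5426 0.0118 0.0726] plane [0.5438 0.0131]
side blue [277.  230.7] 67 [0.5079 0.2149 0.0427] plane [0.4986 0.1784]
side blue [341.  272.7] 18 [ 0.5695 -0.01    0.0717] plane [ 0.569  -0.0097]
side box top ((606.2501831054688, 62.69807434082031), (245.8846893310547, 372.5508728027344), 5.1790618896484375)
side lever top [0.50103705 0.04373487 0.10889393] 49
```

View pics/crop.png

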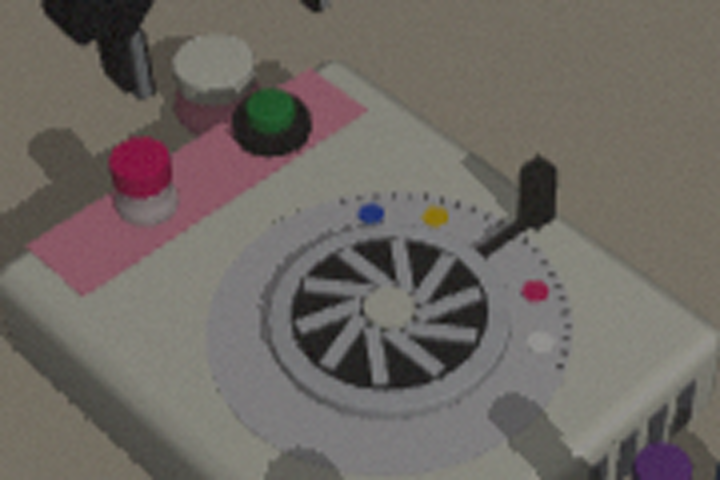

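The crop shows the pink dot at crop (535,291). It is a flat dot on the scale, the first one on the +y side of the lever, so it sits at ring angle -0.5. Next I'll fit the collector's pose and start pushing, stopping short of the dot for a look.

```bash
cat > go.py <<'E'
from h import *
from scipy.spatial.transform import Rotation
A=np.array([[-78*np.cos(q),-78*np.sin(q)] for q in(-.5,.5,.95)]+[[-50,-150]])/1000
B=np.array([[.5357,.0874],[.5428,.0127],[.5682,-.0108],[.571,-.0988]])
a0,b0=A.mean(0),B.mean(0);M=(A-a0).T@(B-b0);yawc=np.arctan2(M[0,1]-M[1,0],M[0,0]+M[1,1])
Rc=np.array([[np.cos(yawc),-np.sin(yawc)],[np.sin(yawc),np.cos(yawc)]]);o=b0-Rc@a0
res=(A@Rc.T+o-B)*1000
def W(p): return Rc@np.array(p)+o
def qof(p): d=Rc.T@(np.array(p)-o); return np.arctan2(-d[1],-d[0]),np.hypot(*d)
def push(q,back=.018,z=.109,r=.105):
    "tool pose behind the post (on its +q side) for ring angle q"
    p=W(r*np.array([-np.cos(q),-np.sin(q)])-back*np.array([-np.sin(q),np.cos(q)]))
    return [*p,z],[np.pi,0,yawc+np.pi/2+q]
E
python3 - <<'E'
from go import *
print(yawc,o,res.round(1).tolist(),qof([.5072,.0538]),qof([.501,.0437]),W([-.05,-.15]),push(.25),push(-.5))
from station import bot
bot.close()
p,r=push(.02,.040,.19);print(p,r)
bot.move_ptp(p,r)
s=bot.read_state();print(s["time_s"],s["eef_pos"],s["width"],s["force"])
w=bot.snapshot("wrist");cv2.imwrite("pics/w1.png",w["frame"]);print(w["tool_from_camera"].round(3).tolist())
E
```

```text
0.08947308453892322 [0.6074932 0.0559618] [[0.3, -0.3], [-0.1, -0.1], [-0.2, -0.5], [0.1, 0.9]] (np.float64(-0.06792166635861019), np.float64(0.10031649957698896)) (np.float64(0.02516366955583934), np.float64(0.10719680071300508)) [ 0.57109627 -0.09790589] ([np.float64(0.5144793523996503), np.float64(0.004025070047784109), 0.109], [3.141592653589793, 0, np.float64(1.9102694113338199)]) ([np.float64(0.5040339189564496), np.float64(0.08136211792579454), 0.109], [3.141592653589793, 0, np.float64(1.1602694113338199)])
[np.float64(0.5074919365825901), np.float64(0.004729515070956265), 0.19] [3.141592653589793, 0, np.float64(1.68026941133382)]
1.5333 [0.50778601 0.00472735 0.19059504] 0.00026819925239982614 [-0.72190337  0.37137006  0.18834725]
[[0.001, -0.962, -0.272, 0.068], [1.0, 0.0, 0.001, 0.0], [-0.001, -0.272, 0.962, -0.124], [0.0, 0.0, 0.0, 1.0]]
```

View pics/w1.png

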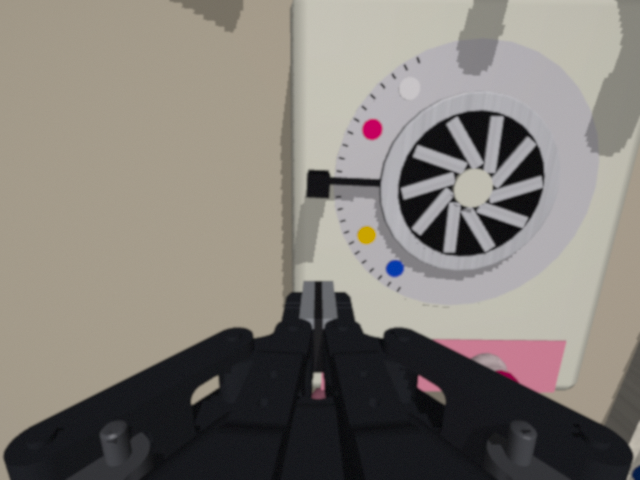

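The wrist picture shows the shut fingertips at (318,290), the lever post at (318,184), and the pink dot at (372,129) on the far side of the lever. The fit residuals are under 1 mm. Now I'll lower the fingers and push along the arc, stopping short.

```bash
python3 - <<'E'
from go import *
from station import bot
p,r=push(.02,.040);bot.move_l(p,r)
for q in np.linspace(.02,-.42,6):
    p,r=push(q);bot.move_l(p,r,vel=.06)
    s=bot.read_state();print(round(q,3),s["time_s"],s["eef_pos"].round(4),s["force"].round(2))
w=bot.snapshot("wrist");cv2.imwrite("pics/w2.png",w["frame"])
E
```

```text
0.02 2.7917 [0.5051 0.027  0.1092] [ 0.62 -0.11  0.05]
-0.068 3.1 [0.5029 0.0355 0.109 ] [-0.16 -0.19  0.41]
-0.156 3.4083 [0.5016 0.0447 0.109 ] [-1.16  0.54 -0.24]
-0.244 3.7167 [0.501  0.0541 0.109 ] [-0.46 -0.23  0.36]
-0.332 4.025 [0.5013 0.0634 0.109 ] [-0.47 -0.04 -0.11]
-0.42 4.3333 [0.5024 0.0727 0.109 ] [-0.22 -0.37 -0.41]
```

View pics/w2.png

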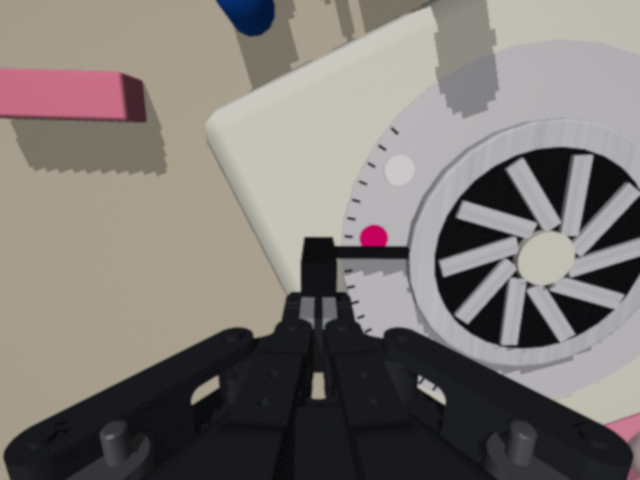

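The pointer arm is at row 252 and the pink dot's centre at about (373,238), so the lever is still short. I'll correct for parallax by projecting onto the known heights, push a bit further and measure from a clear hover.

```bash
cat > m.py <<'E'
from go import *
def measure(bot,name):
    s=bot.read_state();w=bot.snapshot("wrist");cv2.imwrite(f"pics/{name}.png",w["frame"])
    T=w["tool_from_camera"];Rt=Rotation.from_euler("xyz",s["tool_rot"]).as_matrix()
    Rw=Rt@T[:3,:3];c=Rt@T[:3,3]+s["eef_pos"];Ki=np.linalg.inv(w["intrinsics"])
    def pr(uv,h):
        d=(np.c_[uv,np.ones(len(uv))]@Ki.T)@Rw.T;return (c+d*((h-c[2])/d[:,2])[:,None])[:,:2]
    H,S,V=cv2.split(cv2.cvtColor(w["frame"],cv2.COLOR_BGR2HSV))
    uv=np.argwhere(np.ones((480,640)))[:,::-1];out={}
    Q=(pr(uv,.071)-o)@Rc;r=np.hypot(*Q.T);q=np.arctan2(-Q[:,1],-Q[:,0])
    m=((H>160)&(S>150)&(V>100)).ravel()&(r<.09)&(r>.066)&(abs(q)<1.1)
    print("pink q range",q[m].min(),q[m].max(),"r",r[m].min(),r[m].max(),m.sum())
    Q=(pr(uv,.079)-o)@Rc;r=np.hypot(*Q.T);q=np.arctan2(-Q[:,1],-Q[:,0])
    m=(V<45).ravel()&(r<.09)&(r>.070)&(abs(q+.45)<.2)
    print("arm q",np.median(q[m]),q[m].min(),q[m].max(),m.sum())
E
python3 - <<'E'
from m import *
from station import bot
measure(bot,"w2b")
p,r=push(-.455);bot.move_l(p,r,vel=.04)
p,r=push(-.455,.035);bot.move_l(p,r)
p[2]=.19;bot.move_l(p,r)
measure(bot,"w3");print(bot.read_state()["time_s"])
E
```

```text
pink q range -0.5678538274494978 -0.43176407440211145 r 0.07038970048428553 0.08358677699375403 474
arm q -0.421429320181108 -0.4544969392068905 -0.39015611149896606 420
pink q range -0.5651736450976383 -0.4693450088858134 r 0.07110632089891426 0.08337739762358141 168
arm q -0.44861416825916745 -0.46764409723771466 -0.42819186149751426 143
5.6917
```

View pics/w3.png

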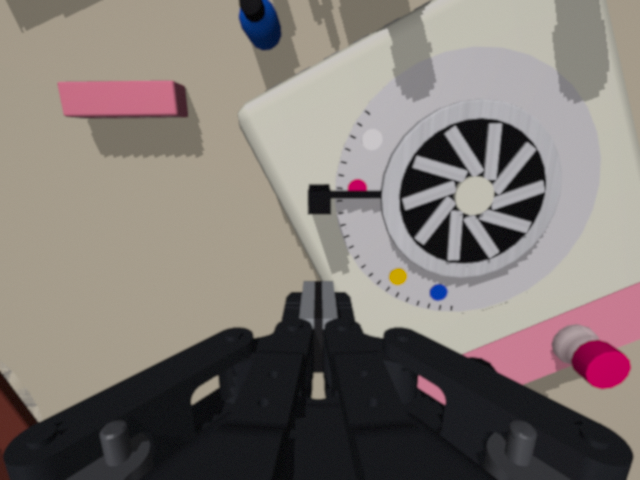

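The arm (row 194) still covers only the near edge of the dot (357,187): about -0.45, against a dot at about -0.49. I'll nudge it by another 0.04 rad.

```bash
python3 - <<'E'
from m import *
from station import bot
p,r=push(-.455,.035);bot.move_l(p,r)
p,r=push(-.455,.022);bot.move_l(p,r,vel=.06)
p,r=push(-.495);bot.move_l(p,r,vel=.04)
p,r=push(-.495,.035);bot.move_l(p,r)
p[2]=.19;bot.move_l(p,r)
measure(bot,"w4");print(bot.read_state()["time_s"])
a=cv2.imread("pics/w4.png")[120:270,280:480];cv2.imwrite("pics/w4c.png",cv2.resize(a,None,fx=4,fy=4,interpolation=cv2.INTER_CUBIC))
E
```

```text
pink q range -0.5671183709444596 -0.40551623305637996 r 0.07181900054472848 0.08253739932492572 115
arm q -0.4970534131973385 -0.5173091210687883 -0.4679600649610355 149
8.1167
```

View pics/w4c.png

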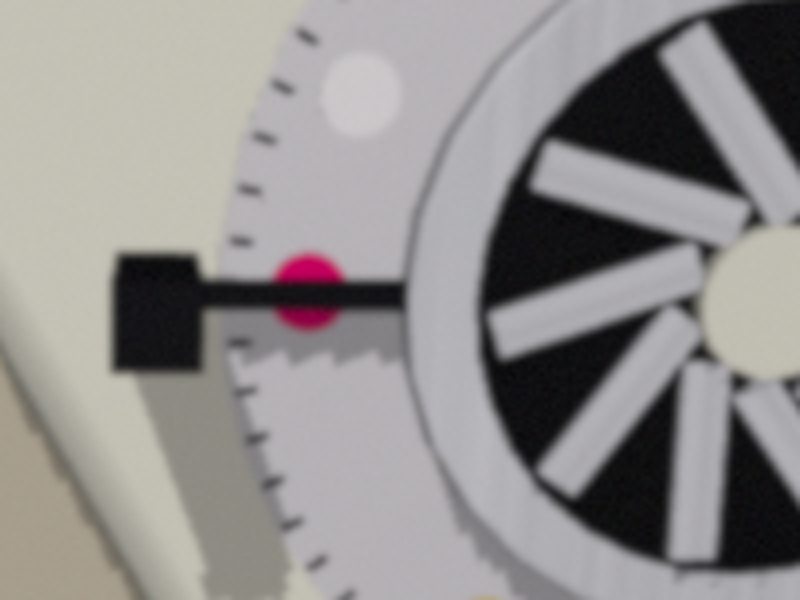

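The arm lies across the middle of the pink dot: arm at -0.497, dot centre at -0.486, about 0.9 mm off. Now the green button.

```bash
python3 - <<'E'
from m import *
from station import bot
b=W([-.05,-.15]);r=[np.pi,0,yawc+np.pi/2]
bot.move_ptp([*b,.19],r);bot.move_l([*b,.120],r)
z=.114
while z>.095:
    bot.move_l([*b,z],r,vel=.03);bot.sleep(.1);s=bot.read_state();f=s["force"][2];print(round(z,4),s["eef_pos"].round(4),round(f,1))
    if f>14: break
    z-=.0015
bot.sleep(.3);print(bot.read_state()["force"])
bot.move_l([*b,.19],r)
bot.move_ptp([.50,-.03,.26],r)
measure(bot,"w5");s=bot.snapshot("scene");cv2.imwrite("pics/s5.png",s["frame"]);print(bot.read_state()["time_s"])
E
```

```text
0.114 [ 0.5712 -0.098   0.1142] -0.5
0.1125 [ 0.5711 -0.0979  0.1125] -1.0
0.111 [ 0.5712 -0.0979  0.1111] 0.7
0.1095 [ 0.5713 -0.0979  0.1096] 2.0
0.108 [ 0.5712 -0.0979  0.1081] 4.0
0.1065 [ 0.5712 -0.0979  0.1066] 4.4
0.105 [ 0.5712 -0.0979  0.1052] 5.2
0.1035 [ 0.5714 -0.0979  0.105 ] 18.3
[-4.65591159  0.57234238 17.97337737]
pink q range -0.572938344522114 -0.41245750941956755 r 0.07161472285029845 0.08272697301282032 83
arm q -0.48725066435679976 -0.5094546891258893 -0.46286172732740016 113
14.125
```

View pics/w5.png

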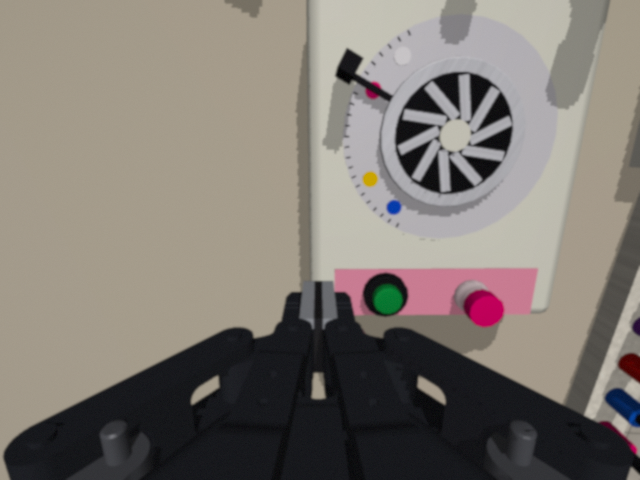

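The button bottomed out: a spring ramp to 5 N, then a hard stop at 18 N after 6 mm. It is up again at (387,297). The pointer is still across the pink dot at (372,90), measured -0.487 against -0.493, and the jar is still standing. Handing in.

```bash
python3 -c "
from station import bot
print(bot.hand_in())"
```

```text
the job is handed in; nothing more can be done
None
```

I pushed the lever, without gripping it, until its pointer lay across the middle of the pink dot (within about 1 mm), then pressed the green button to its stop and released it; the job is handed in, at about 14 s on the robot's clock.

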